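# Seat a sensor board in the test dock

### The job

Take the sensor board with the blue grip out of the black stand and slide it gently down between the two white card guides of the test dock until it rests on the sprung contact bar, with both orange levers still open. Let go of it, then swing both orange levers inward to their stops so that they press the board fully home, and let go. Never force the board or the levers, and leave the spare board and the other things on the bench where they are.

Things in the scene. Friction and masses are not known exactly. Their poses are not given: they have to be found in the camera images.
- sensor_board: Board to fit: stiff upright plate (green circuit board, aluminium frame), 6 mm thick (own x), 120 wide (y), 70 high, top corners are flat shoulders. Centred on top a blue grip 14 thick (x), 40 long (y), 30 high (70 to 100 mm above the foot). 0.16 to 0.24 kg. Origin: centre of the foot edge, z up. Either way round fits. Stands loosely in one of the stand's two slots.
- spare_board: Same shape and size as the sensor board but red with a grey grip; it stands in the other slot of the stand and stays there.
- stand: Fixed black plastic stand, 150 (x) x 140 (y) x 30 mm high, with two slots along its own y at x = -40 and +40 mm, each 9 mm wide, 126 mm long, slot floor 6 mm above the table. Origin: centre of its underside, on the table.
- dock: Fixed test dock: dark steel base plate 110 (x) x 200 (y) x 8 mm high; origin: centre of its underside, on the table, z up. A fitted board stands in the dock's y-z plane, its side edges in two white U-shaped card guides that face each other along y. Grey cheek plates (at x = -24 and +24 mm, 66 to 90 mm out along y at either end, top 92 mm high) hold the lever pivots.
- guide_mouth (a point): Nominal middle between the guides' mouths, 74 mm above the table, fixed to the dock (same axes). Slot 9 mm wide (x), its ends at y = -63 and +63 mm; straight walls to 58 mm high, lead-ins above flare at 60 degrees to a 27 mm wide, 136 mm long mouth. Guides and contact bar are clamped, rigid, up to 9 mm off this point along dock x: NOT measured, find it by eye or by feel (lead-ins push the board inward).
- contact_bar (a point): Nominal middle of the top of the brass contact bar between the guides, 20 mm above the table (offset along x with the guides). It is sprung: carries the loose board's foot at 20 mm, yields at about 3 N plus 0.8 N per mm, down to 14 mm. With both levers closed the foot stands about 15 mm above the table.
- lever_left (a joint): Angle (rad) of the orange lever at the dock's +y end: 0 = swung fully inward, at its stop, seating the board; 1.05 to 1.2 = open, leaning outward. Turns in the dock's y-z plane about a pivot at y = +72 mm, x = 0, 81 mm above the table. Stiff, stays where left: about 4 N at the tip, up to 8 N in the last 0.3 rad where its steel nose presses the board's shoulder down.
- lever_right (a joint): The same for the lever at the dock's -y end (pivot at y = -72 mm; mirror image).
- lever_left_tip (a point): Centre of the orange crossbar at the left lever's tip: 26 mm long (dock x), 12 mm thick, 60 mm from the pivot; it leans (joint - 0.4) rad outward of upright: open it is about 43 mm outward of the pivot and 42 mm above it, closed 23 mm inward and 55 above. Close it by pushing its outer side inward.
- lever_right_tip (a point): The same for the right lever (dock's -y end).
- swab_jar: Bystander: closed jar, 60 mm wide, 90 mm high; origin under its centre.
- screwdriver: Bystander: screwdriver 170 mm long lying along its x; origin below its middle.
- ref_puck: Bystander: brass reference puck, 40 mm wide, 20 mm high; origin under its centre.
- mouse: Bystander: black computer mouse 100 x 60 x 26 mm; origin under its centre.
- pen_cup: Bystander: empty grey cup 70 mm wide, 85 mm high; origin under its centre.
Not all that is in view belongs to the job. What is shaped like the sensor_board but pink or purple is not meant.

How it is judged:
By the outcome, as a careful person would: the job done as asked, in the order asked, and still so for the second after the job is handed in, with the robot touching nothing.
It also fails if it takes over 72 s, if anything falls off the work surface, if the arm or the gripper's body presses on something with over 40 N, if the wrist force passes 120 N, or if a joint passes its speed limit or range.

### The arm

A 6-joint arm with a two-finger parallel gripper is mounted at the origin on the work surface. World frame = base frame: x ahead of the robot, y to its left, z up, the work surface at z = 0. Lengths are in m, angles in rad, forces in N, time in s.
With the tool pointing down it reaches from about 0.25 to 0.775 m from the base axis. Payload 4 kg.
Tool frame: the origin (TCP) lies between the finger pads; the fingertips stand 14 mm ahead of it and the grasp point (between the pads) lies 5 mm behind it (tip_reach is the distance from the TCP to the fingertips, in m); z points along the fingers, y is the line along which they close (so a half turn about z gives the same grasp; the last joint's range is limited). The gripper opens to 94 mm and grips with 3 to 60 N. Pads are 16 mm wide; open, the fingers measure 119 mm over their backs; the gripper's body (75 mm by 177 mm) begins 78 mm behind the grasp point.
Start: joints at [1.144, 0.087, 1.371, -0, 1.684, -0.103], TCP at [0.175, 0.521, 0.22] pointing down, gripper open.
Joint ranges: [-3.1, 3.1], [-0.76, 2.03], [0.27, 2.55], [-1.08, 4.22], [0.17, 2.65], [-2.57, 2.57]. Speed limits (rad/s): [2.79, 2.79, 3.14, 3.14, 3.14, 3.14].

### API

Orientations are given as [roll, pitch, yaw] about the fixed x, y, z axes, in that order (R = Rz(yaw) Ry(pitch) Rx(roll)).
In Python, from bench import * gives the robot as it stands. The module is installed in compiled form; this text tells all that it offers.
- The arm moves only by the tool servo_tool, never from a script. Its argument "targets" is a list of rows, each a list of 4 numbers: the shift along the tool's x, y, z in cm, then the turn about the tool's z in degrees. A call has 1 to 8 rows; each row is the pose to reach, as a shift and turn from the pose commanded when the call began, along the tool's axes at that moment; what a row does not reach only later rows make up. A row lasts 1/8 s, in which the tool goes at most 62.5 mm and 10.7 degrees, less where a joint would pass 70% of its speed; a pose out of reach is approached as far as the arm can. A call with a gripper value outside its range is refused whole. "claw" is the closure in counts, from 0 (fully open) to 255 (shut), set as the call begins (left out, the last holds). The fingers move at their own pace and stop on an object; the grip force is fixed at half the most. Time passes only in rows, so rows that repeat a pose let the fingers close. It gives the time, the measured TCP pose, the force, the opening and the grip force at its end, in the units of the state.
- get_obs(): the state, without advancing time (a new reading comes with each control period).
- snapshot(name): name is "scene" or "top" or "wrist"; returns the picture (400x640x3 uint8, blue, green, red); there is no depth.
- camera_model(name): a dict with "camera_matrix" (3x3 intrinsics, pixels), "k1" (the pictures are not rectified: a ray, as slopes to the right and down, at radius r is drawn at 1 + k1 r^2 times it, then the intrinsics apply), "camera_from_world" (4x4, takes a point from world to camera coordinates). Camera axes: x right, y up, looking along -z (the intrinsics and any distortion apply to the point x, -y, -z); pixel columns grow to the right and rows downward; lengths in m; the calibration is good to about 2 mm. A picture is of the moment at which its call begins: read the wrist's pose just before it. camera_model takes no time and is no camera call; for the wrist camera it gives the pose at the moment of the call.
- close_job(): hands the job in; it is judged then, once.
The state is a dict: "time": time; "joint_positions": joint angles; "qvel": joint speeds; "joint_torque": joint torques, N m; "tool_pos": TCP position; "ee_rot": TCP orientation; "wrist_force": force on the tool from outside, world axes, zero at the start; "wrist_torque": the same for the moment, N m; "width": finger opening in m; "finger_force": force on a finger pad.
Only numpy, scipy, OpenCV 4.12 (cv2) and the standard library are available. Lean on these libraries where they do the work, as an engineer would, in place of code of your own. Each camera call takes 0.05 s, during which the arm holds its last target. There are 200 camera calls.

## Working session

There is one attempt and no reset: what is moved stays moved. The work goes in short steps, Python scripts to look and compute and a tool call to move; the robot and the scene stay as the last step left them, time stands still between calls to the robot, and variables do not carry over. Pictures are saved under pics/ and viewed, at most 10 in all, crops included, and the job is handed in when it is done.

Besides the shell and the picture viewer there is one more tool, called after "Call:" as a command line: name --pt "numbers of a row" for each row, then --argument value for the rest. servo_tool: Moves the arm, as the interface text tells. Its arguments: {"type":"object","properties":{"targets":{"type":"array"},"claw":{"type":"number"}},"required":["targets"]}

```bash
mkdir -p pics; cat > h.py <<'E'
import numpy as np, cv2
from bench import *
def ray(m,u,v):
    K=np.array(m["camera_matrix"]);k=m["k1"];T=np.array(m["camera_from_world"])
    d=np.array([(u-K[0,2])/K[0,0],(v-K[1,2])/K[1,1]]);s=d.copy()
    for _ in range(20): s=d/(1+k*(s@s))
    R=T[:3,:3];return -R.T@T[:3,3], R.T@np.array([s[0],-s[1],-1.])
def onz(m,u,v,z):
    c,d=ray(m,u,v);return c+d*(z-c[2])/d[2]
def proj(m,p):
    K=np.array(m["camera_matrix"]);T=np.array(m["camera_from_world"])
    q=T[:3,:3]@np.array(p)+T[:3,3];s=np.array([q[0],-q[1]])/-q[2];s=s*(1+m["k1"]*(s@s))
    return np.array([K[0,0]*s[0]+K[0,2],K[1,1]*s[1]+K[1,2]])
def tri(obs):
    A=np.zeros((3,3));b=np.zeros(3)
    for m,u,v in obs:
        c,d=ray(m,u,v);d=d/np.linalg.norm(d);P=np.eye(3)-np.outer(d,d);A+=P;b+=P@c
    return np.linalg.solve(A,b)
def blobs(im,lo,hi,amin=30):
    h=cv2.cvtColor(im,cv2.COLOR_BGR2HSV);mk=cv2.inRange(h,lo,hi)
    n,l,s,c=cv2.connectedComponentsWithStats(mk)
    return [(s[i,4],c[i].round(1),s[i,:4],cv2.minAreaRect(np.argwhere(l==i)[:,::-1].astype(np.float32))) for i in range(1,n) if s[i,4]>=amin]
E
python3 - <<'E'
from h import *
a=snapshot("scene");b=snapshot("top");c=snapshot("wrist")
for n,i in zip("stw",(a,b,c)): cv2.imwrite(f"pics/{n}0.png",i)
s=np.zeros((600,800,3),np.uint8)
cv2.imwrite("pics/both.png",np.vstack([cv2.resize(a,(480,300),interpolation=3),cv2.resize(b,(480,300),interpolation=3)]))
o=get_obs();print(o)
for n in("scene","top","wrist"):
  m=camera_model(n);print(n,m["camera_matrix"],m["k1"],ray(m,320,200))
E
```

```text
{'time': 0.15, 'joint_positions': array([ 1.14392173e+00,  8.78196058e-02,  1.37187626e+00,  5.32631319e-06,
        1.68359208e+00, -1.03070206e-01]), 'qvel': array([-0.00013838, -0.00075196, -0.00440965, -0.00151869, -0.00034703,
        0.00026792]), 'joint_torque': array([ 1.86299956e-03, -3.40640724e+01, -3.02794397e+01,  7.18807220e-02,
        3.05230322e-02, -1.37716743e-04]), 'tool_pos': array([0.17482358, 0.52106982, 0.21856988]), 'ee_rot': array([-3.13990690e+00, -1.79690169e-04,  2.81778871e+00]), 'wrist_force': array([-0.43519938, -0.01763566, -1.19785583]), 'wrist_torque': array([-0.0181138 ,  0.01662943,  0.04949104]), 'finger_force': 0.0, 'width': 0.093851772827702}
scene [[461.37738132   0.         321.79998833]
 [  0.         461.37738132 194.01360553]
 [  0.           0.           1.        ]] -0.009504733324190514 (array([1.21396833, 0.38969998, 1.12593302]), array([-0.50379588, -0.34661541, -0.79134761]))
top [[467.22671867   0.         318.60897779]
 [  0.         467.22671867 200.12776281]
 [  0.           0.           1.        ]] 0.020273759317400393 (array([ 0.28710777, -0.10122338,  1.32116654]), array([ 0.21034726,  0.02079576, -0.9774101 ]))
wrist [[289.0142206    0.         320.69563991]
 [  0.         289.0142206  204.03707595]
 [  0.           0.           1.        ]] 0.004646682330160556 (array([0.10822332, 0.54313431, 0.38169737]), array([ 0.2121306 , -0.0758323 , -0.97439775]))
```

View pics/t0.png

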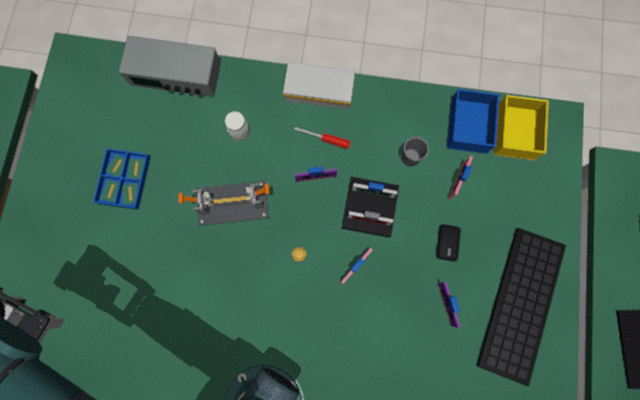

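View pics/s0.png

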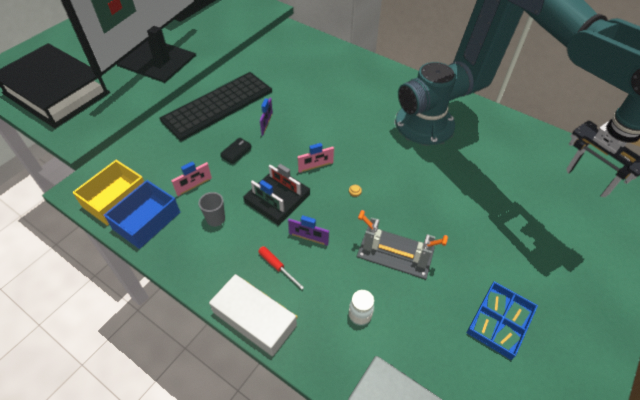

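Both views show the same layout. Blue-gripped candidates, by top-view pixel:
- In the black stand: (376,187), scene (262,190).
- Purple: (316,172) and (452,303).
- Pink: (357,266) and (463,177).
- Grey-gripped red spare in the stand: (372,215).

I choose (376,187), and the dock is at (232,203). I'll check it in one close crop.

```bash
python3 - <<'E'
from h import *
a=cv2.imread("pics/s0.png");b=cv2.imread("pics/t0.png")
ca=cv2.resize(a[140:290,225:465],None,fx=2,fy=2,interpolation=2)
cb=cv2.resize(b[160:250,170:410],None,fx=2,fy=2,interpolation=2)
cv2.imwrite("pics/c0.png",np.vstack([ca,cb]))
ms,mt=camera_model("scene"),camera_model("top")
for n,i in(("s",a),("t",b)):
  for nm,lo,hi in(("blue",(100,120,60),(118,255,255)),("or",(5,170,120),(16,255,255)),("brass",(17,90,100),(28,255,255)),("wht",(0,0,170),(180,60,255)),("blk",(0,0,0),(180,120,38))):
    for x in blobs(i,lo,hi,20 if nm!="blk" else 400):
      if x[0]<3000: print(n,nm,x[0],x[1],x[2],[np.round(q,1) for q in x[3]])
E
```

```text
s blue 80 [264.7 105.3] [261  98   8  15] [array([264.5, 105. ]), array([14.,  7.]), np.float64(90.0)]
s blue 105 [315.4 147.8] [310 143  12  11] [array([315.5, 148. ]), array([10., 11.]), np.float64(90.0)]
s blue 122 [188.  167.4] [181 162  14  13] [array([188.4, 167.3]), array([ 8.9, 13.9]), np.float64(63.4)]
s blue 2896 [142.6 213.5] [104 180  76  69] [array([142.9, 212.4]), array([48.8, 66.9]), np.float64(48.0)]
s blue 132 [265.9 186.8] [259 180  14  15] [array([265.3, 186.7]), array([15.8,  9.7]), np.float64(33.7)]
s blue 140 [307.7 221.2] [301 215  15  13] [array([307.6, 221.2]), array([15. ,  9.8]), np.float64(15.9)]
s blue 1807 [503.3 319.8] [467 281  71  79] [array([502.8, 320.4]), array([54.6, 61.8]), np.float64(27.6)]
s or 76 [364.6 218.4] [359 211  13  17] [array([364.6, 219.9]), array([18.9,  7.2]), np.float64(56.3)]
s or 82 [439.4 241.1] [428 236  20  10] [array([437.5, 240.5]), array([ 8.1, 19.5]), np.float64(85.9)]
s brass 24 [636.8 143. ] [632 140   8   6] [array([635.5, 142.5]), array([5., 7.]), np.float64(90.0)]
s brass 30 [627.7 156.2] [622 153  12   8] [array([62
[... 6172 characters left out ...]
18  14   4] [array([385.4, 219.3]), array([13.1,  2. ]), np.float64(11.3)]
t wht 44 [  7.7 310.8] [  5 306   7  12] [array([  8.2, 311.7]), array([ 5.3, 11.1]), np.float64(5.7)]
t blk 543 [368.1 199.3] [345 178  51  40] [array([370.7, 200.5]), array([48., 39.]), np.float64(9.5)]
t blk 427 [448.4 239.9] [437 225  23  36] [array([447.8, 242.5]), array([20.5, 34.1]), np.float64(6.3)]
t blk 2578 [525.5 292.4] [478 229  87 156] [array([521.3, 306.3]), array([ 54.7, 147.4]), np.float64(15.9)]
t blk 991 [ 37.8 353.6] [  0 306  95  94] [array([ 50.7, 348.6]), array([131.2,  49.5]), np.float64(40.2)]
t blk 1307 [630.7 344.7] [617 311  23  77] [array([628., 349.]), array([76., 22.]), np.float64(90.0)]
```

View pics/c0.png

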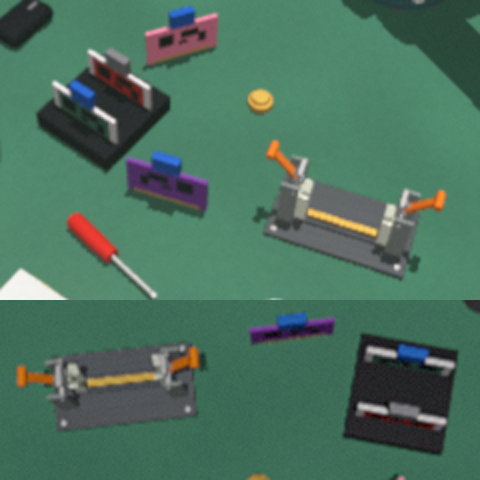

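The crop confirms it: a green board with a white frame and blue grip stands in the stand at top (376,187). The dock has both levers open, and its contact bar is visibly offset. Now positions.

```bash
python3 - <<'E'
from h import *
ms,mt=camera_model("scene"),camera_model("top")
t=lambda s,p:tri([(ms,*s),(mt,*p)]).round(4)
print("grip",t((265.9,186.8),(375.8,186.3)))
print("lever A(right img scene / left img top)",t((439.4,241.1),(185.8,198.3)))
print("lever B",t((364.6,218.4),(263.2,189.9)))
print("bar",t((395.7,250.9),(229.6,199.4)),onz(mt,229.6,199.4,.02),onz(ms,395.7,250.9,.02))
print("jar",onz(mt,234,120,.09),"puck",onz(mt,298.6,254,.02))
# grip frame ends & frame corners (top z ~.076)
A,B=onz(mt,360.3,185.6,.076),onz(mt,389.2,191,.076);print("board white",A,B,np.degrees(np.arctan2(*(A-B)[1::-1])))
A,B=onz(mt,355.6,213.8,.076),onz(mt,385.6,219.4,.076);print("spare",A,B,np.degrees(np.arctan2(*(A-B)[1::-1])))
A,B=onz(mt,213,201.2,.02),onz(mt,246,197.6,.02);print("bar ends",A,B,np.degrees(np.arctan2(*(A-B)[1::-1])))
# base plate corners: screws in crop: (63,423),(187,409),(183,349)
for u,v in((63,423),(187,409),(183,349)): print("screw",onz(mt,170+u/2,160+(v-300)/2,.008))
for u,v in((274,228),(400,267)): print("screw s",onz(ms,225+u/2,140+v/2,.008))
print("tool axes");R=cv2.Rodrigues(np.zeros(3))[0]
from scipy.spatial.transform import Rotation as Q
print(Q.from_euler("xyz",get_obs()["ee_rot"]).as_matrix().round(3))
E
```

```text
grip [ 0.6093 -0.2181  0.0942]
lever A(right img scene / left img top) [0.5007 0.276  0.1154]
lever B [0.5519 0.0788 0.1144]
bar [0.5328 0.1811 0.0192] [0.53246044 0.1812724  0.02      ] [0.53340366 0.18096389 0.02      ]
jar [0.74438212 0.19462618 0.09      ] puck [ 0.4067273 -0.0361094  0.02     ]
board white [ 0.61079803 -0.1786296   0.076     ] [ 0.60688397 -0.25886065  0.076     ] 87.20705270819869
spare [ 0.53084614 -0.17558902  0.076     ] [ 0.52704874 -0.2577933   0.076     ] 87.35511739404132
bar ends [0.52065216 0.22688232 0.02      ] [0.54422123 0.13609156 0.02      ] 104.55262542794307
screw [0.4602519  0.25106322 0.008     ]
screw [0.50497815 0.08040733 0.008     ]
screw [0.591184   0.10066758 0.008     ]
screw s [0.59002873 0.10645123 0.008     ]
screw s [0.54230345 0.27953692 0.008     ]
tool axes
[[-0.948  0.318 -0.001]
 [ 0.318  0.948 -0.002]
 [ 0.    -0.002 -1.   ]]
```

Call:
servo_tool --pt "-4 -2 0 6" --pt "-10 -4.8 0 13" --pt "-16 -7.6 0 20" --pt "-22 -10.5 0 28" --pt "-28 -13.3 0 36" --pt "-34 -16.2 0 44" --pt "-40 -19 0 51" --pt "-44.6 -21.2 0 56.8"

```text
time: 1.15
tool_pos: [0.5231, 0.185, 0.2192]
ee_rot: [-3.141, -0.0, 1.823]
wrist_force: [0.6, 0.5, 0.2]
width: 0.0938
finger_force: 0.0
```

```bash
python3 - <<'E'
from h import *
o=get_obs();m=camera_model("wrist");c=snapshot("wrist");cv2.imwrite("pics/w1.png",c)
import pickle;pickle.dump(m,open("pics/w1.pkl","wb"))
print(o["time"],o["tool_pos"],o["ee_rot"],o["qvel"].round(2),o["wrist_force"])
for p in((.533,.181,.02),(.5257,.1759,.074),(.5,.276,.115),(.552,.079,.114)):print(proj(m,p))
E
```

```text
1.15 [0.5230761  0.18499859 0.21921025] [-3.14141551e+00 -4.15732780e-04  1.82290280e+00] [-0.8   0.45 -0.48  0.    0.03  0.  ] [0.60730963 0.48688522 0.19651878]
[328.5366738  193.66101328]
[322.19706886 206.45225115]
[322.58957281 103.85274994]
[323.51735943 308.61879902]
```

View pics/w1.png

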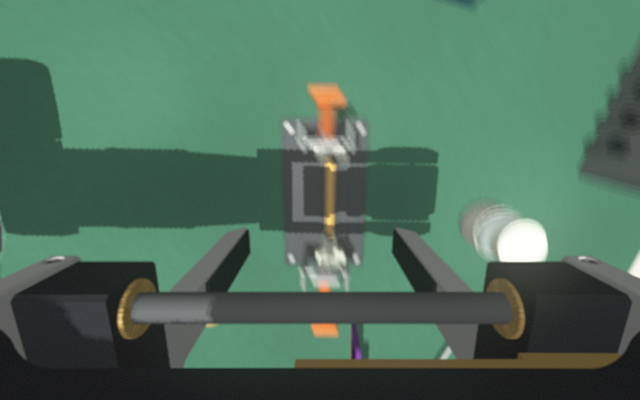

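The dock is centred but the image is motion-blurred. I'll settle, shifted so that the dock clears the gripper bar, and look again.

Call:
servo_tool --pt "-4 0 1 0" --pt "-4 0 1 0" --pt "-4 0 1 0" --pt "-4 0 1 0"

```text
time: 1.7
tool_pos: [0.5318, 0.1492, 0.2099]
ee_rot: [3.141, -0.0, 1.828]
wrist_force: [-0.9, -1.1, 0.4]
width: 0.0938
finger_force: 0.0
```

```bash
python3 - <<'E'
from h import *
import pickle
o=get_obs();m=camera_model("wrist");c=snapshot("wrist");cv2.imwrite("pics/w2.png",c)
pickle.dump(m,open("pics/w2.pkl","wb"))
print(o["time"],o["tool_pos"],o["ee_rot"],o["qvel"].round(3))
cv2.imwrite("pics/w2c.png",cv2.resize(c[50:250,240:420],None,fx=3,fy=3,interpolation=2))
for nm,lo,hi in(("or",(5,170,120),(16,255,255)),("brass",(17,90,100),(28,255,255))):
  for x in blobs(c,lo,hi,30): print(nm,x[0],x[1],x[2],onz(m,*x[1],.02 if nm=="brass" else .115),[np.round(q,1) for q in x[3]])
E
```

```text
1.7 [0.53181159 0.14915316 0.20991715] [ 3.14083544e+00 -4.04610771e-04  1.82826542e+00] [ 0.003 -0.001 -0.002 -0.002 -0.    -0.001]
or 141 [323.6  41.1] [309  38  31   6] [0.49699885 0.28580579 0.115     ] [array([324. ,  40.5]), array([ 5., 30.]), np.float64(90.0)]
or 454 [323.7  64.6] [318  45  13  43] [0.50154548 0.26900292 0.115     ] [array([324.,  66.]), array([42., 12.]), np.float64(90.0)]
or 340 [322.5 273.4] [318 253  10  38] [0.54859218 0.08728527 0.115     ] [array([322.5, 271.5]), array([37.,  9.]), np.float64(90.0)]
brass 734 [328.2 163.7] [324 123  10  83] [0.53108312 0.18290286 0.02      ] [array([328.5, 164. ]), array([82.,  9.]), np.float64(90.0)]
brass 343 [517.5 311.6] [505 281  20  58] [0.83683294 0.05287243 0.02      ] [array([515.5, 309. ]), array([57.7, 16. ]), np.float64(84.8)]
brass 349 [123.5 312.2] [117 282  19  57] [ 0.31078694 -0.08633693  0.02      ] [array([125.3, 309.6]), array([15.6, 56.4]), np.float64(4.2)]
brass 383 [356.9 363. ] [302 360 110   7] [ 0.64643304 -0.08490184  0.02      ] [array([356.5, 363. ]), array([109.,   6.]), np.float64(0.0)]
brass 67 [423.1 362.7] [413 360  23   7] [ 0.73915442 -0.05986068  0.02      ] [array([424., 363.]), array([ 6., 22.]), np.float64(90.0)]
brass 68 [451.4 363.7] [438 360  26   7] [ 0.7793975  -0.05096622  0.02      ] [array([450.5, 363. ]), array([25.,  6.]), np.float64(-0.0)]
```

View pics/w2c.png

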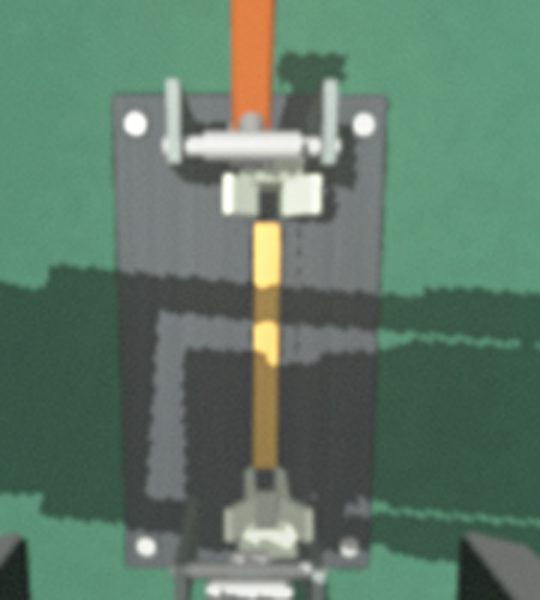

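The crop shows the whole dock sharply: four screws at the crop corners, the upper guide's slot at crop x≈269–272, and the bar at crop x≈266, right of the plate centre.

```bash
python3 - <<'E'
from h import *
import pickle
m=pickle.load(open("pics/w2.pkl","rb"));f=lambda x,y,z:onz(m,240+(x+.5)/3-.5,50+(y+.5)/3-.5,z)[:2]
S=[f(135,124,.008),f(364,125,.008),f(146,546,.008),f(349,547,.008)]
C=sum(S)/4;d=(S[0]+S[1]-S[2]-S[3]);yaw=np.arctan2(d[1],d[0])-np.pi/2;print("dock",C,np.degrees(yaw),[np.linalg.norm(S[0]-S[1]),np.linalg.norm(S[0]-S[2])])
R=np.array([[np.cos(yaw),np.sin(yaw)],[-np.sin(yaw),np.cos(yaw)]])
D=lambda p:(R@(p-C)*1e3).round(1)
print("bar ends",D(f(266.5,222,.02)),D(f(264,468,.02)),"guideL in/out",D(f(269,213,.058)),D(f(272.5,195,.074)),"guideR",D(f(267,480,.058)),D(f(270,515,.074)))
ms,mt=camera_model("scene"),camera_model("top")
for n,mm,p in(("s",ms,(395.7,250.9)),("t",mt,(229.6,199.4))):print(n,D(onz(mm,*p,.02)[:2]))
print("levers",D(np.array([.5007,.276])),D(np.array([.5519,.0788])))
E
```

```text
dock [0.52535878 0.17765511] 14.54301135279118 [np.float64(0.09052422881402745), np.float64(0.17593364659775748)]
bar ends [ 6.8 50.5] [  6.7 -49. ] guideL in/out [ 6.6 52.4] [ 7.3 57.5] guideR [  6.9 -44.1] [  7.6 -52.8]
s [8.6 1.2]
t [7.8 1.7]
levers [  0.8 101.4] [   0.9 -102.4]
```

Call:
servo_tool --pt "-5 -0.25 0 2.5" --pt "-11 -0.5 0 5.5" --pt "-17 -0.8 0 8" --pt "-23 -1.1 0 11" --pt "-29 -1.4 0 14" --pt "-35 -1.7 0.5 17" --pt "-37.5 -1.85 1 17.5" --pt "-37.5 -1.85 1 17.5"

```text
time: 2.75
tool_pos: [0.6089, -0.2197, 0.1983]
ee_rot: [-3.14, -0.001, 1.52]
wrist_force: [0.8, -0.1, 0.4]
width: 0.0936
finger_force: 0.0
```

Call:
servo_tool --pt "0 0 0 0" --pt "0 0 0 0"

```text
time: 3.0
tool_pos: [0.6094, -0.2174, 0.2003]
ee_rot: [3.141, -0.0, 1.524]
wrist_force: [-0.5, 0.5, 0.4]
width: 0.0941
finger_force: 0.0
```

```bash
cat > look.py <<'E'
from h import *
import pickle,sys
o=get_obs();m=camera_model("wrist");c=snapshot("wrist");n=sys.argv[1]
cv2.imwrite(f"pics/{n}.png",c);pickle.dump((m,o),open(f"pics/{n}.pkl","wb"))
print(o["time"],o["tool_pos"],np.degrees(o["ee_rot"]),o["qvel"].round(3))
E
python3 look.py w3; python3 - <<'E'
from h import *
import pickle
m,o=pickle.load(open("pics/w3.pkl","rb"));c=cv2.imread("pics/w3.png")
for nm,lo,hi in(("blue",(100,120,50),(120,255,255)),("wht",(0,0,150),(180,50,255))):
  for x in blobs(c,lo,hi,60):
    if x[1][1]<330:
      p=cv2.boxPoints(x[3]);e=sorted([(p[i],p[(i+1)%4]) for i in range(2)],key=lambda q:-np.linalg.norm(q[0]-q[1]))[0]
      a,b=onz(m,*e[0],.106),onz(m,*e[1],.106)
      print(nm,x[0],x[1],x[2],onz(m,*x[1],.106),np.degrees(np.arctan2(*(a-b)[1::-1])),[np.round(q,1) for q in x[3]])
cv2.imwrite("pics/w3c.png",cv2.resize(c[100:320,180:460],None,fx=2.5,fy=2.5,interpolation=2))
E
```

```text
3.0 [ 0.60937251 -0.21742068  0.20030225] [ 1.79941950e+02 -1.20565555e-02  8.73135154e+01] [-0.007  0.003 -0.002 -0.002 -0.003 -0.002]
blue 919 [340.8  19.7] [325   0  30  46] [ 0.63139736 -0.06263667  0.106     ] 107.38911488495206 [array([341.5,  19.7]), array([47.1, 22.6]), np.float64(73.3)]
blue 1260 [ 98.8 192.5] [ 69 177  61  34] [ 0.4081417 -0.1917097  0.106    ] 146.9830977499654 [array([ 98.7, 192.1]), array([58.5, 26.1]), np.float64(27.6)]
blue 679 [320.7 207. ] [313 185  16  46] [ 0.60826662 -0.21479234  0.106     ] 87.6357169409512 [array([320.5, 207.5]), array([45., 15.]), np.float64(90.0)]
wht 191 [455.2  14.9] [450   0  12  31] [ 0.72154088 -0.06365894  0.106     ] -99.76670156543372 [array([455.2,  14.9]), array([ 6. , 31.6]), np.float64(11.8)]
wht 5962 [605.9  46.2] [567   0  73  92] [ 0.84384318 -0.09218931  0.106     ] 102.29084813441902 [array([603. ,  45.5]), array([91., 72.]), np.float64(90.0)]
wht 4773 [624.8 199.3] [598  89  42 190] [ 0.88490887 -0.2206677   0.106     ] 102.02104091278991 [array([618.5, 183.5]), array([189.,  41.]), np.float64(90.0)]
wht 256 [320.5 159.8] [317 142   8  42] [ 0.61012759 -0.17174712  0.106     ] 87.44686696721911 [array([320.5, 162.5]), array([41.,  7.]), np.float64(90.0)]
wht 214 [240.2 166. ] [237 146   8  41] [ 0.53862887 -0.17384328  0.106     ] 85.45936877983145 [array([240.4, 165.9]), array([40.1,  6.1]), np.float64(88.2)]
wht 463 [234.4 210.2] [227 192  15  38] [ 0.5286586  -0.21406223  0.106     ] 87.45399354963895 [array([234.3, 210.3]), array([37.5, 13. ]), np.float64(85.9)]
wht 219 [320.5 243.4] [317 230   8  28] [ 0.60638963 -0.25042279  0.106     ] 87.44521161894576 [array([320.5, 243.5]), array([27.,  7.]), np.float64(90.0)]
wht 110 [466.2 272.4] [445 260  31  31] [ 0.74658228 -0.28713865  0.106     ] 131.6245503086811 [array([463.4, 271.3]), array([41.7, 11.5]), np.float64(47.0)]
```

View pics/w3c.png

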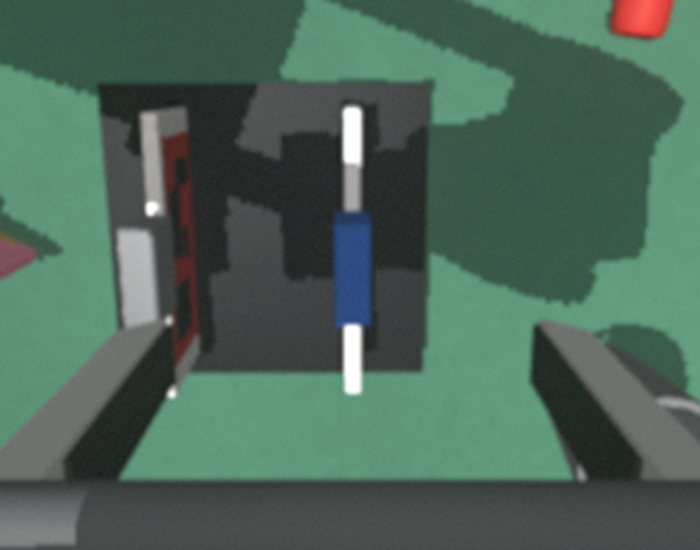

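The stand holds the red spare with a grey grip (left) and the green board with the blue grip (crop 352,270), almost directly below the TCP. Descending with the fingers partly closed so they clear the spare.

Call:
servo_tool --pt "0.25 -0.12 1 0" --pt "0.25 -0.12 3 0" --pt "0.25 -0.12 5 0" --pt "0.25 -0.12 7 0" --pt "0.25 -0.12 9 0" --pt "0.25 -0.12 10.3 0" --pt "0.25 -0.12 10.9 0" --pt "0.25 -0.12 10.9 0" --claw 140

```text
time: 4.05
tool_pos: [0.608, -0.217, 0.0902]
ee_rot: [-3.141, -0.0, 1.521]
wrist_force: [0.1, -0.2, -0.1]
width: 0.0421
finger_force: 0.0
```

```bash
python3 look.py w4; python3 - <<'E'
from h import *
import pickle
m,o=pickle.load(open("pics/w3.pkl","rb"))
print(onz(m,320.5,141.5,.076),onz(m,320.5,257.5,.076), onz(m,320.5,184.5,.106),onz(m,320.5,230.5,.106))
m4,o4=pickle.load(open("pics/w4.pkl","rb"));c=cv2.imread("pics/w4.png")
for x in blobs(c,(100,120,40),(120,255,255),60): print(x[0],x[1],x[2],onz(m4,*x[1],.106))
# height from two wrist heights: top end of grip rows
E
```

```text
4.05 [ 0.6079683  -0.21704463  0.09023195] [-1.79985001e+02 -1.02978849e-02  8.71430147e+01] [ 0.    -0.015 -0.019  0.002  0.005 -0.   ]
[ 0.61083048 -0.1568139   0.076     ] [ 0.60505388 -0.27839795  0.076     ] [ 0.60907786 -0.19384135  0.106     ] [ 0.60700196 -0.23753446  0.106     ]
1887 [323.2 253.4] [311 215  26  77] [ 0.60834674 -0.2123594   0.106     ]
674 [ 10.7 234.2] [  0 216  28  36] [ 0.44140581 -0.19279054  0.106     ]
```

Aligned with the board centre (0.608, -0.2176). Gripping.

Call:
servo_tool --pt "0 0 0 0" --pt "0 0 0 0" --pt "0 0 0 0" --pt "0 0 0 0" --pt "0 0 0 0" --pt "0 0 0 0" --claw 255

```text
time: 4.85
tool_pos: [0.6083, -0.2171, 0.0909]
ee_rot: [3.141, 0.0, 1.521]
wrist_force: [0.3, 0.1, 2.1]
width: 0.0135
finger_force: 30.0
```

Call:
servo_tool --pt "0 0 -0.5 0" --pt "0 0 -1.5 0" --pt "0 0 -3 0" --pt "0 0 -5 0" --pt "0 0 -7.5 0" --pt "0 0 -9.5 0" --pt "0 0 -11 0" --pt "0 0 -11 0"

```text
time: 5.85
tool_pos: [0.6086, -0.2174, 0.203]
ee_rot: [3.138, 0.001, 1.521]
wrist_force: [-0.1, -0.1, -2.1]
width: 0.0138
finger_force: 30.0
```

Call:
servo_tool --pt "0 0 -2 0" --pt "3 -0.8 -4 -2" --pt "8 -2 -4 -4" --pt "13.5 -3.3 -4 -6" --pt "19 -4.7 -4 -8.5" --pt "24.5 -6 -4 -11" --pt "30 -7.3 -4 -13.5" --pt "35 -8.6 -4 -15.5"

```text
time: 6.85
tool_pos: [0.5383, 0.1386, 0.2394]
ee_rot: [-3.14, -0.0, 1.793]
wrist_force: [1.3, -0.1, -1.9]
width: 0.0138
finger_force: 30.0
```

Call:
servo_tool --pt "2.9 -0.2 0 -1.2" --pt "3.9 -0.4 0 -1.9" --pt "3.9 -0.4 0 -1.9" --pt "3.9 -0.4 0 -1.9"

```text
time: 7.35
tool_pos: [0.5274, 0.1727, 0.2402]
ee_rot: [-3.141, 0.001, 1.823]
wrist_force: [0.7, -0.7, -2.1]
width: 0.0138
finger_force: 30.0
```

```bash
python3 look.py w5; python3 - <<'E'
from h import *
b=snapshot("top");a=snapshot("scene");cv2.imwrite("pics/t5.png",b);cv2.imwrite("pics/s5.png",a)
w=cv2.imread("pics/w5.png")
cv2.imwrite("pics/m5.png",np.vstack([cv2.resize(a[150:290,320:480],(640,560),interpolation=2)[:,:640][60:360],w[0:300]]))
E
```

```text
7.35 [0.52740323 0.17273278 0.24021214] [-1.79976207e+02  3.57020250e-02  1.04443960e+02] [-0.007  0.002 -0.003  0.004  0.001  0.001]
```

View pics/m5.png

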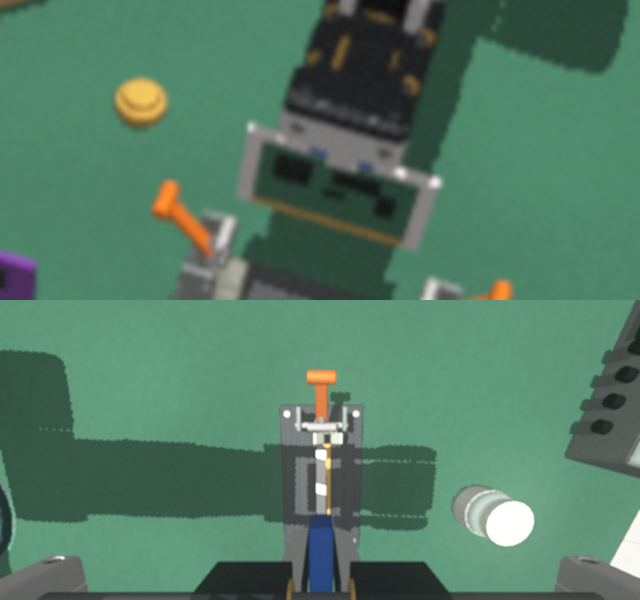

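The board is held upright and parallel to the bar; in the wrist view the bar is at x≈329 and the board at x≈321, about 6 mm to the side. I'll apply the correction and come down to just above the mouth.

Call:
servo_tool --pt "0.58 0.62 1 0.1" --pt "0.58 0.62 3 0.1" --pt "0.58 0.62 5 0.1" --pt "0.58 0.62 6.3 0.1" --pt "0.58 0.62 6.8 0.1" --pt "0.58 0.62 6.8 0.1" --pt "0.58 0.62 6.8 0.1"

```text
time: 8.38
tool_pos: [0.5322, 0.1813, 0.1735]
ee_rot: [3.14, -0.0, 1.823]
wrist_force: [-0.8, -0.1, -2.3]
width: 0.0136
finger_force: 30.0
```

```bash
python3 look.py w6; python3 - <<'E'
from h import *
w=cv2.imread("pics/w6.png")
cv2.imwrite("pics/w6c.png",cv2.resize(w[0:230,230:420],None,fx=2.6,fy=2.6,interpolation=2))
E
```

```text
8.375 [0.53216657 0.18134101 0.17352318] [ 1.79885395e+02 -4.74424832e-03  1.04446187e+02] [ 0.001 -0.002 -0.003  0.001  0.001 -0.001]
```

View pics/w6c.png

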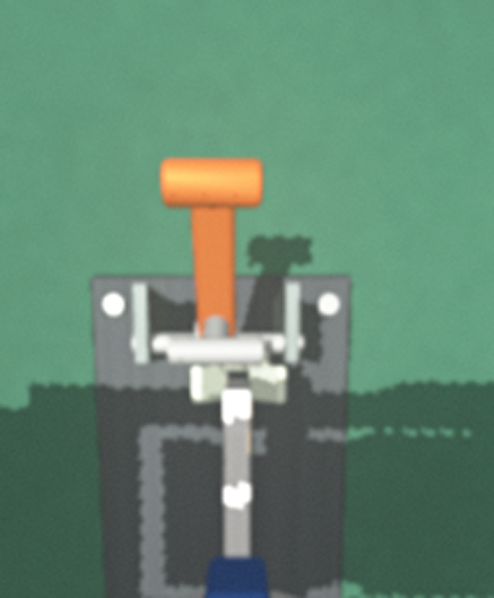

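The board lines up with the guide slot (slot mid at crop x≈238.5, board at 236.5, so about 0.5–0.9 mm off). I'll nudge it and descend slowly, watching the forces.

Call:
servo_tool --pt "-0.1 0.04 0 0" --pt "-0.1 0.04 0.6 0" --pt "-0.1 0.04 1.2 0" --pt "-0.1 0.04 1.8 0" --pt "-0.1 0.04 2.3 0" --pt "-0.1 0.04 2.6 0" --pt "-0.1 0.04 2.9 0" --pt "-0.1 0.04 2.9 0"

```text
time: 9.43
tool_pos: [0.5322, 0.1803, 0.1433]
ee_rot: [-3.141, -0.0, 1.823]
wrist_force: [-1.0, 0.3, -1.7]
width: 0.0138
finger_force: 30.0
```

Call:
servo_tool --pt "0 0 0.2 0" --pt "0 0 0.4 0" --pt "0 0 0.6 0" --pt "0 0 0.6 0"

```text
time: 9.93
tool_pos: [0.5321, 0.1803, 0.1372]
ee_rot: [-3.141, -0.0, 1.823]
wrist_force: [-0.2, 1.6, -1.9]
width: 0.0137
finger_force: 30.0
```

Call:
servo_tool --pt "0 0 0.3 0" --pt "0 0 0.6 0" --pt "0 0 0.9 0" --pt "0 0 1.2 0" --pt "0 0 1.5 0" --pt "0 0 1.5 0" --pt "0 0 1.5 0"

```text
time: 10.8
tool_pos: [0.5323, 0.1803, 0.1226]
ee_rot: [3.141, -0.0, 1.823]
wrist_force: [0.1, 0.4, -2.3]
width: 0.0138
finger_force: 30.0
```

Call:
servo_tool --pt "0 0 0.3 0" --pt "0 0 0.6 0" --pt "0 0 0.9 0" --pt "0 0 1.2 0" --pt "0 0 1.4 0" --pt "0 0 1.55 0" --pt "0 0 1.6 0" --pt "0 0 1.6 0"

```text
time: 11.8
tool_pos: [0.5323, 0.1803, 0.1065]
ee_rot: [3.141, -0.0, 1.823]
wrist_force: [-1.1, -0.3, -1.9]
width: 0.0138
finger_force: 30.0
```

Call:
servo_tool --pt "0 0 0.05 0" --pt "0 0 0.1 0" --pt "0 0 0.1 0" --pt "0 0 0.1 0"

```text
time: 12.3
tool_pos: [0.5323, 0.1803, 0.1055]
ee_rot: [3.141, -0.0, 1.823]
wrist_force: [-0.2, -0.4, -1.9]
width: 0.0143
finger_force: 30.0
```

Call:
servo_tool --pt "0 0 0.05 0" --pt "0 0 0.08 0" --pt "0 0 0.08 0" --pt "0 0 0.08 0"

```text
time: 12.8
tool_pos: [0.5323, 0.1803, 0.1049]
ee_rot: [3.141, -0.0, 1.823]
wrist_force: [-1.1, 0.7, -0.7]
width: 0.0138
finger_force: 30.0
```

Call:
servo_tool --pt "0 0 0.03 0" --pt "0 0 0.06 0" --pt "0 0 0.06 0" --pt "0 0 0.06 0"

```text
time: 13.3
tool_pos: [0.5323, 0.1804, 0.1043]
ee_rot: [3.141, -0.0, 1.823]
wrist_force: [-1.1, -0.9, 1.7]
width: 0.0138
finger_force: 30.0
```

Contact is felt: the bar now carries the board (force rose by about 3.5 N at foot ≈20 mm). Releasing and retreating.

Call:
servo_tool --pt "0 0 0 0" --pt "0 0 0 0" --pt "0 0 0 0" --pt "0 0 0 0" --claw 140

```text
time: 13.8
tool_pos: [0.5323, 0.1803, 0.104]
ee_rot: [3.141, -0.0, 1.823]
wrist_force: [-1.4, -0.7, 0.1]
width: 0.0425
finger_force: 0.0
```

Call:
servo_tool --pt "0 0 -1 0" --pt "0 0 -3 0" --pt "0 0 -6 0" --pt "0 0 -9 0" --pt "0 0 -11 0" --pt "0 0 -11 0"

```text
time: 14.55
tool_pos: [0.5334, 0.1806, 0.2171]
ee_rot: [3.136, 0.0, 1.823]
wrist_force: [-0.7, 0.4, 0.4]
width: 0.0425
finger_force: 0.0
```

```bash
python3 look.py w7; python3 - <<'E'
from h import *
a=snapshot("scene");b=snapshot("top");cv2.imwrite("pics/s7.png",a);cv2.imwrite("pics/t7.png",b);w=cv2.imread("pics/w7.png")
cv2.imwrite("pics/m7.png",np.hstack([cv2.resize(a[190:290,340:460],(480,400),interpolation=2),w[0:400,200:500]]))
E
```

```text
14.55 [0.53343788 0.18061779 0.21706786] [1.79677017e+02 3.46304968e-03 1.04450394e+02] [-0.001  0.025  0.058 -0.    -0.015  0.002]
```

View pics/m7.png

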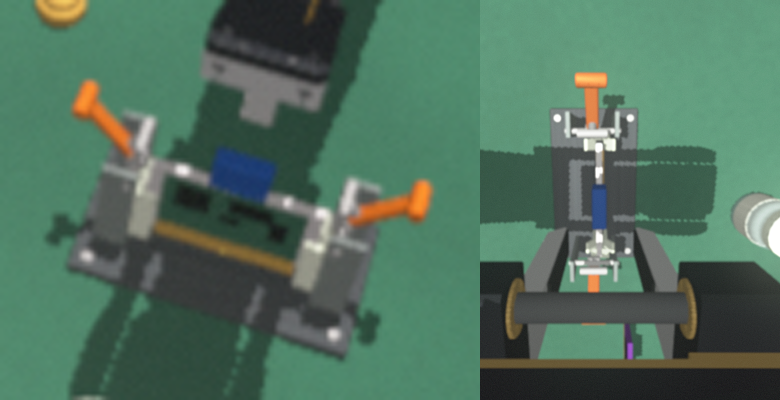

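The board stands square in both guides with both levers still open. Next is the left (+y) lever: close the fingers, go outside its tip and come down.

Call:
servo_tool --pt "4 -0.3 0 0" --pt "9 -0.6 0 0" --pt "13 -0.8 0 0" --pt "14.1 -0.8 0 0" --pt "14.1 -0.8 3 0" --pt "14.1 -0.8 6 0" --pt "14.1 -0.8 8.4 0" --pt "14.1 -0.8 8.4 0" --claw 255

```text
time: 15.7
tool_pos: [0.4878, 0.3131, 0.1266]
ee_rot: [-3.135, 0.002, 1.822]
wrist_force: [1.1, -0.8, 0.0]
width: 0.0004
finger_force: 0.0
```

```bash
cat >> h.py <<'E'
def dock(p):
    a=np.radians(14.54);d=np.array(p[:2])-[.52536,.17766]
    return (np.array([d[0]*np.cos(a)+d[1]*np.sin(a),-d[0]*np.sin(a)+d[1]*np.cos(a),p[2]])*1e3).round(1)
E
python3 look.py w8; python3 - <<'E'
from h import *
print(dock(get_obs()["tool_pos"]),get_obs()["width"],get_obs()["wrist_force"])
import pickle
m,o=pickle.load(open("pics/w7.pkl","rb"));c=cv2.imread("pics/w7.png")
for mm,cc,n in((m,c,"w7"),(camera_model("top"),cv2.imread("pics/t7.png"),"t"),(camera_model("scene"),cv2.imread("pics/s7.png"),"s")):
  for x in blobs(cc,(5,150,110),(17,255,255),20):
    if x[0]<900: print(n,x[0],x[1],x[2],dock(onz(mm,*x[1],.12)), dock(onz(mm,x[2][0]+x[2][2]/2,x[2][1],.123)))
E
```

```text
15.7 [0.48783066 0.31306321 0.12660898] [-1.79612267e+02  1.14261416e-01  1.04391066e+02] [ 0.001 -0.027 -0.06   0.003  0.011  0.001]
[ -1.1 140.9 128.7] 0.0002984192629701744 [ 0.81510595 -0.46123417 -0.30412068]
w7 779 [311.6  92.9] [296  73  31  52] [  0.3 102.8 120. ] [  0.4 117.8 123. ]
w7 160 [313.5 283.5] [309 276  10  16] [  0.5 -75.4 120. ] [  1.1 -65.7 123. ]
t 93 [263.3 189.9] [256 184  14  12] [  -0.2 -104.6  120. ] [  15.1 -105.5  123. ]
t 73 [183.3 198. ] [179 193  13  10] [  1.3 105.5 120. ] [ 13.4  98.3 123. ]
s 83 [364.4 218.4] [358 210  14  18] [   4.7 -100.5  120. ] [ -20.4 -106.9  123. ]
s 95 [439.2 241.2] [428 235  20  11] [  4.2 101.8 120. ] [-11.5  94.8 123. ]
```

Call:
servo_tool --pt "-0.7 0.1 -0.1 0" --pt "-1.2 0.1 -0.2 0" --pt "-1.6 0.1 -0.4 0" --pt "-2.1 0.1 -0.75 0" --pt "-2.6 0.1 -1.1 0" --pt "-3.1 0.1 -1.35 0"

```text
time: 16.5
tool_pos: [0.4982, 0.2875, 0.1455]
ee_rot: [3.138, -0.005, 1.824]
wrist_force: [-1.7, 6.6, 2.9]
width: 0.0002
finger_force: 3.1
```

Call:
servo_tool --pt "-0.5 0 0 0" --pt "-1.0 0 -0.15 0" --pt "-1.6 0 -0.25 0" --pt "-2.2 0 -0.3 0" --pt "-2.8 0 -0.3 0" --pt "-3.4 0 -0.2 0" --pt "-3.7 0 -0.15 0"

```text
time: 17.38
tool_pos: [0.5074, 0.249, 0.1452]
ee_rot: [3.141, -0.001, 1.823]
wrist_force: [-1.0, 4.0, 3.7]
width: -0.0001
finger_force: 2.1
```

```bash
python3 -c "
from h import *
o=get_obs();print(dock(o['tool_pos']),o['wrist_force'].round(1))"
```

```text
[  0.5  73.6 145.2] [-1.   4.   3.7]
```

Call:
servo_tool --pt "-0.2 0 0.05 0" --pt "-0.4 0 0.1 0" --pt "-0.6 0 0.15 0" --pt "-0.7 0 0.15 0" --pt "-0.7 0 0.15 0"

```text
time: 18.0
tool_pos: [0.5089, 0.2427, 0.1433]
ee_rot: [-3.141, -0.001, 1.823]
wrist_force: [-1.2, 4.9, 2.3]
width: 0.0003
finger_force: 2.8
```

Call:
servo_tool --pt "-0.1 0 0.05 0" --pt "-0.2 0 0.05 0" --pt "-0.2 0 0.05 0"

```text
time: 18.38
tool_pos: [0.5093, 0.241, 0.1428]
ee_rot: [-3.141, -0.001, 1.823]
wrist_force: [-1.4, 6.3, 3.1]
width: 0.0007
finger_force: 3.1
```

```bash
python3 -c "
from h import *
o=get_obs();print(dock(o['tool_pos']),o['wrist_force'].round(1))"
```

```text
[  0.4  65.4 142.8] [-1.4  6.3  3.1]
```

Call:
servo_tool --pt "-0.1 0 0.05 0" --pt "-0.2 0 0.05 0" --pt "-0.2 0 0.05 0"

```text
time: 18.75
tool_pos: [0.5096, 0.2399, 0.1425]
ee_rot: [-3.142, -0.003, 1.824]
wrist_force: [-0.2, 7.0, 1.9]
width: 0.0006
finger_force: 4.0
```

Call:
servo_tool --pt "-0.1 0 0.05 0" --pt "-0.1 0 0.05 0"

```text
time: 19.0
tool_pos: [0.5097, 0.2398, 0.1424]
ee_rot: [3.141, -0.005, 1.824]
wrist_force: [-1.8, 9.4, 4.4]
width: 0.0005
finger_force: 5.1
```

Call:
servo_tool --pt "-0.1 0 0 0" --pt "-0.15 0 0 0" --pt "-0.15 0 0 0"

```text
time: 19.38
tool_pos: [0.5097, 0.2396, 0.1424]
ee_rot: [3.141, -0.007, 1.825]
wrist_force: [-2.6, 11.5, 4.1]
width: 0.0006
finger_force: 6.4
```

It's at the stop: the position holds while the force rises to 12 N. Backing off and going over to the right lever.

Call:
servo_tool --pt "1 0 0 0" --pt "2.5 0 -1 0" --pt "3 0 -4 0" --pt "3 0 -8 0" --pt "-1 0 -8 0" --pt "-6.5 0 -8 0" --pt "-12 0 -8 0" --pt "-17.5 0 -8 0"

```text
time: 20.38
tool_pos: [0.5543, 0.0648, 0.2221]
ee_rot: [-3.141, 0.001, 1.823]
wrist_force: [1.0, 0.1, 0.1]
width: 0.0003
finger_force: 0.0
```

Call:
servo_tool --pt "-2.8 0 0 0" --pt "-2.8 0 0 0" --pt "-2.8 0 0 0"

```text
time: 20.75
tool_pos: [0.561, 0.0402, 0.222]
ee_rot: [-3.141, -0.0, 1.823]
wrist_force: [0.7, 0.6, 0.8]
width: 0.0006
finger_force: 0.0
```

```bash
python3 -c "
from h import *
o=get_obs();print(o['time'],dock(o['tool_pos']),o['wrist_force'].round(1),np.degrees(o['ee_rot']))
c=snapshot('scene');cv2.imwrite('pics/s9.png',c);mm=camera_model('scene')
for x in blobs(c,(5,150,110),(17,255,255),20):print(x[:3])
import math
for q in (115,108,48.6):print(q,proj(mm,np.array([.52536-.251*q/1e3,.17766+.968*q/1e3,.081+math.sqrt(.06**2-((q-72)/1e3)**2)])))"
```

```text
20.75 [   0. -142.  222.] [0.7 0.6 0.8] [-1.79959004e+02 -1.61883446e-02  1.04465910e+02]
(np.int32(103), array([364.4, 218.2]), array([358, 210,  14,  18], dtype=int32))
(np.int32(70), array([422. , 233.6]), array([418, 226,   8,  18], dtype=int32))
115 [444.8008873  240.86998872]
108 [442.63644132 238.74922496]
48.6 [420.52580622 230.28267444]
```

Call:
servo_tool --pt "0 0 2 0" --pt "0 0 5 0" --pt "0 0 8 0" --pt "0 0 9.2 0" --pt "0 0 9.2 0" --pt "0 0 9.2 0"

```text
time: 21.55
tool_pos: [0.5622, 0.0399, 0.1317]
ee_rot: [3.139, 0.001, 1.824]
wrist_force: [-0.2, -0.4, -0.2]
width: 0.0003
finger_force: 0.0
```

Call:
servo_tool --pt "0.7 0 -0.1 0" --pt "1.2 0 -0.2 0" --pt "1.7 0 -0.35 0" --pt "2.2 0 -0.65 0" --pt "2.7 0 -0.95 0" --pt "3.2 0 -1.2 0"

```text
time: 22.3
tool_pos: [0.5546, 0.0672, 0.1444]
ee_rot: [3.139, 0.008, 1.821]
wrist_force: [-0.1, -8.5, 7.4]
width: 0.0004
finger_force: 4.3
```

```bash
python3 -c "
from h import *
o=get_obs();print(dock(o['tool_pos']),o['wrist_force'].round(1))"
```

```text
[   0.5 -114.2  144.4] [-0.1 -8.5  7.4]
```

Call:
servo_tool --pt "0.5 0 0.1 0" --pt "1.0 0 -0.05 0" --pt "1.6 0 -0.2 0" --pt "2.2 0 -0.25 0" --pt "2.8 0 -0.25 0" --pt "3.4 0 -0.2 0" --pt "3.7 0 -0.1 0"

```text
time: 23.18
tool_pos: [0.5439, 0.1069, 0.143]
ee_rot: [3.142, -0.0, 1.823]
wrist_force: [0.9, -3.0, 2.7]
width: 0.0004
finger_force: 1.9
```

Call:
servo_tool --pt "0.2 0 0.05 0" --pt "0.4 0 0.1 0" --pt "0.6 0 0.15 0" --pt "0.7 0 0.15 0" --pt "0.7 0 0.15 0"

```text
time: 23.8
tool_pos: [0.5422, 0.1133, 0.1413]
ee_rot: [-3.141, -0.0, 1.823]
wrist_force: [1.3, -3.7, 2.2]
width: 0.0004
finger_force: 2.0
```

```bash
python3 -c "
from h import *
o=get_obs();print(dock(o['tool_pos']),o['wrist_force'].round(1))"
```

```text
[ 1.000e-01 -6.650e+01  1.413e+02] [ 1.3 -3.7  2.2]
```

Call:
servo_tool --pt "0.1 0 0.05 0" --pt "0.2 0 0.05 0" --pt "0.3 0 0.1 0" --pt "0.3 0 0.1 0"

```text
time: 24.3
tool_pos: [0.5418, 0.1149, 0.1409]
ee_rot: [3.141, 0.003, 1.822]
wrist_force: [2.3, -6.5, 2.6]
width: 0.0008
finger_force: 3.7
```

Call:
servo_tool --pt "0.1 0 0 0" --pt "0.15 0 0 0" --pt "0.15 0 0 0"

```text
time: 24.68
tool_pos: [0.5418, 0.1151, 0.1409]
ee_rot: [3.142, 0.005, 1.822]
wrist_force: [1.8, -8.8, 3.3]
width: 0.0005
finger_force: 4.9
```

Call:
servo_tool --pt "0.1 0 0 0" --pt "0.15 0 0 0" --pt "0.15 0 0 0"

```text
time: 25.05
tool_pos: [0.5417, 0.1153, 0.1409]
ee_rot: [3.142, 0.008, 1.821]
wrist_force: [2.4, -11.8, 3.2]
width: 0.0004
finger_force: 6.1
```

Call:
servo_tool --pt "-1 0 0 0" --pt "-2.5 0 -1 0" --pt "-3 0 -4 0" --pt "-3 0 -9 0" --pt "-6 0 -13 0" --pt "-12 0 -13 0" --pt "-16 0 -13 0" --pt "-16 0 -13 0"

```text
time: 26.05
tool_pos: [0.5809, -0.0383, 0.2701]
ee_rot: [-3.141, -0.002, 1.819]
wrist_force: [0.2, 0.3, 0.3]
width: 0.0005
finger_force: 0.0
```

```bash
python3 look.py w9; python3 - <<'E'
from h import *
a=snapshot("scene");b=snapshot("top");w=cv2.imread("pics/w9.png");mm=camera_model("scene")
cv2.imwrite("pics/m9.png",np.hstack([cv2.resize(a[190:290,340:460],(480,400),interpolation=2),cv2.resize(b[175:235,195:240+20],(320,300),interpolation=2)[:, :].repeat(1,0) if 0 else cv2.resize(b[160:240,170:270][:, :64+16],(320,400),interpolation=2)]))
for x in blobs(a,(5,150,110),(17,255,255),20):print(x[:3])
for s in(1,-1):
  q=s*48.6;print(proj(mm,[.52536-.251*q/1e3,.17766+.968*q/1e3,.136]))
print(get_obs()["wrist_force"])
E
```

```text
26.05 [ 0.58088444 -0.03829961  0.270058  ] [-1.79945467e+02 -8.70675738e-02  1.04229889e+02] [ 0.05  -0.017  0.018  0.026  0.01   0.021]
(np.int32(58), array([382.3, 221.2]), array([375, 215,  13,  14], dtype=int32))
(np.int32(70), array([422. , 233.6]), array([418, 226,   8,  18], dtype=int32))
[420.50846627 230.3365315 ]
[384.29810536 219.30585908]
[0.1412556  0.13862378 0.12239053]
```

View pics/m9.png

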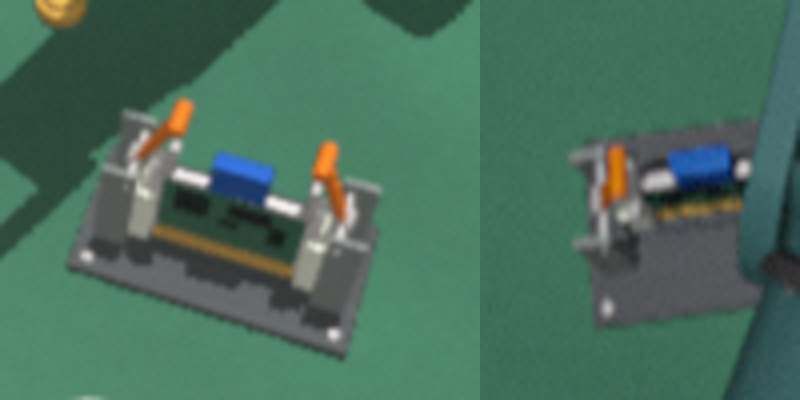

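Both levers lean fully inward (scene tips near (383,219) and (421,230), as predicted for closed). The board sits level and lower in the guides, and the arm is clear of it.

```bash
python3 -c "
from bench import *
print(close_job())"
```

```text
the job is handed in; nothing more can be done
None
```

The sensor board is in the test dock with both orange levers swung in to their stops, and the job was handed in at about 26 s; the judge's verdict was not shown.

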